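# Hitch the hand-rest bar over a wet painting

## Task

Fit the hand-rest bar over the wet painting: lift it off its wooden rest block and lower it gently so that its foot stands squarely on the steel strip at the end of the board and its socket, latch lever still raised, goes fully home on the ball. Then press the latch lever all the way down and let go. Do not touch the painting, and leave the other things on the table where they are.

Things in the scene. Friction and masses are not known exactly. Their poses are not given: they have to be found in the camera images.
- bar_grip (a point): Middle of the section of the hand-rest bar, near its centre of mass, 140 mm from the socket's axis and 55 mm above the level of the foot's sole: a good place to grip across its width. The bar is straight wood, 22 mm wide and 18 mm thick, from 45 to 234 mm from the socket's axis. x runs along it from socket to foot, y across, z up.
- socket (a point): Centre of the bar's socket: the point that meets the ball's centre when fully home. An upside-down round cup, outside 42 mm across, bore 33 mm, 17 mm deep; rim 2 mm below this point, the bore's flat roof 15 mm above, top 21 mm above. 45 mm above the level of the foot's sole; x along the bar towards the foot, z up.
- foot (a point): Middle of the sole of the bar's T-shaped foot, 225 mm along the bar from the socket's axis. The foot is 14 mm along the bar, 70 mm across it.
- lever (a joint): Latch lever of the bar, rad: 0 = fully down (along the top of the bar, latched), grows as it is raised, to 0.58; starts at 0.42 to 0.52. Friction (0.11 N m, 3 N at 36 mm from the hinge) holds it where left. A steel tooth under the hinge swings in under the ball as the lever goes down, so it goes fully down only with the socket fully home.
- lever_pad (a point): Middle of the top of the lever's thumb pad (12 mm long, 22 mm wide), 56 mm from the hinge along the lever; moves with it. The hinge lies across the bar, 32 mm from the socket's axis towards the foot, 25 mm above the socket centre. The lever is a strip 16 mm wide reaching 62 mm from the hinge towards the foot, its top 4 mm above the hinge line.
- ball (a point): Centre of the fixed steel ball, 30 mm across, on a thin post near one end of the plywood painting board (300 x 170 x 15 mm, fixed to the table). 63 mm above the table. x runs along the board's middle line from the ball to the steel strip, z up.
- strip (a point): Middle of the top of the steel strip (40 mm along the board, 112 mm across it, top 18 mm above the table) at the board's other end, 225 mm from the ball; the bar's foot stands here, and the bar is then level.
- painting: Wet painting, a dark panel 150 mm (x) by 118 mm (y), 5 mm thick, fixed on the board between ball post and strip; its origin is the middle of its underside, 15 mm above the table. The fitted bar bridges it with about 44 mm of air. Must not be touched.
- board: The painting board with ball post and steel strip (see ball and strip), fixed to the table; origin on the table straight under the ball, x towards the strip, z up.
- handrest: The hand-rest bar (loose, 0.3 to 0.5 kg): wooden bar with an aluminium socket cup and latch lever at one end and a dark T-shaped foot at the other. Origin straight under the socket's axis at the level of the foot's sole, x along the bar towards the foot, z up. It starts level, foot on the table, socket rim on the rest block.
- rest_block: Wooden rest block 34 x 62 x 43 mm, fixed, under the bar's socket at the start; origin under its middle, on the table.
- ink_jar: Closed glass jar, 42 mm across, 55 mm high; origin under its middle. Leave alone.
- tape_roll: Roll of tape lying flat, 60 mm across, 24 mm high, beside the rest block; origin under its middle. Leave alone.
- eraser: White eraser, 36 x 20 x 12 mm, on the board beside the ball post; origin under its middle. Leave alone.
- palette_knife: Palette knife about 200 mm long lying on the table; origin under its middle. Leave alone.
- paint_bottle: White bottle, 56 mm across, 150 mm high; origin under its middle. Leave alone.
- mug: White mug, 72 mm across, 85 mm high; origin under its middle. Leave alone.
- brush_jar: Jar 72 mm across, 95 mm high, full of brushes up to about 205 mm high; origin under its middle. Leave alone.

How it is judged (in metres and radians):
On the way, in this order (a step that is already met when the one before it is completed fails the run):
1. the socket is fully home on the ball and the foot on the strip, with the lever still raised (over 0.3 rad) (horizontal distance between socket and ball below 0.004 m and z of socket in the frame of ball between -0.003 and 0.003 m and angle between socket's own z axis and vertical below 0.06 rad and horizontal distance between foot and strip below 0.02 m and value of joint lever above 0.3 rad), for 0.2 s.
2. the lever is pressed all the way down with the socket home (horizontal distance between socket and ball below 0.004 m and z of socket in the frame of ball between -0.003 and 0.003 m and angle between socket's own z axis and vertical below 0.06 rad and horizontal distance between foot and strip below 0.02 m and value of joint lever below 0.08 rad), for 0.2 s.
At the end, for the whole second after the job is handed in: The socket's centre is within 4 mm sideways and 3 mm in height of the ball's centre, the bar is level within 0.06 rad, the middle of its foot is within 20 mm of the middle of the steel strip, the lever is within 0.08 rad of fully down, and the bar is at rest (all of step 2 and linear speed of handrest below 0.02 m/s); the robot touches nothing.
It fails at once if the wet painting is touched (contact force between painting and anything else above 0.3 N).
It fails at once if the bar is dropped or slammed onto the ball (moves faster than 0.35 m/s with the socket centre within 30 mm of home) (distance between socket and ball below 0.03 m and linear speed of handrest above 0.35 m/s).
It fails at once if another thing on the table is shifted by more than 30 mm or tipped over (distance of any of ink_jar, tape_roll, eraser, palette_knife, paint_bottle, mug, brush_jar from where it was at the start of the episode above 0.03 m or angle between any of ink_jar, tape_roll, eraser, palette_knife, paint_bottle, mug, brush_jar's own z axis and vertical above 0.5 rad).
It also fails if it takes over 51 s, if anything falls off the work surface, if the arm or the gripper's body presses on something with over 40 N, if the wrist force passes 120 N, or if a joint passes its speed limit or range.

## Robot

A 6-joint arm with a two-finger parallel gripper is mounted at the origin on the work surface. World frame = base frame: x ahead of the robot, y to its left, z up, the work surface at z = 0. Lengths are in m, angles in degrees, forces in N, time in s.
With the tool pointing down it reaches from about 0.375 to 0.9 m from the base axis. Payload 3.1 kg.
Tool frame: the origin (TCP) lies midway between the tips of the shut fingers; the grasp point (between the pads) lies 19 mm behind it; x points along the fingers, z is the direction in which the jaws open and shut, and the axes are right-handed (so a half turn about x gives the same grasp; the last joint's range is limited). The gripper opens to 87 mm and grips with 3 to 60 N. Pads are 19 mm wide; open, the fingers measure 117 mm over their backs; the gripper's body (75 mm by 190 mm) begins 51 mm behind the grasp point.
Start: joints at [-10.227, 30.224, 82.088, -0, 67.689, -10.227], TCP at [0.625, 0, 0.223] pointing down, gripper open.
Joint ranges: [-176.69, 176.69], [-43.24, 126.21], [12.49, 139.97], [-82, 262], [0, 151.66], [-163.58, 163.58]. Speed limits (degrees/s): [159.86, 159.86, 180, 180, 180, 180].

## Interface

Orientations are given as a 3x3 rotation matrix whose columns are the frame's x, y, z axes.
In Python, from rig import * gives the robot as it stands.
- The arm moves only by the tool play_rows, never from a script. Its argument "rows" is a list that holds one entry, the list of rows, each a list of 7 numbers: the shift along the tool's x, y, z in m, then the turn, a rotation vector about the tool's x, y, z in degrees, then the finger opening in m, from 0 to 0.087. A call has 1 to 12 rows; each row is the pose to reach, as a shift and turn from the pose commanded when the call began, along the tool's axes at that moment; what a row does not reach only later rows make up. A row lasts 1/10 s, in which the tool goes at most 50 mm and 8.59 degrees, less where a joint would pass 70% of its speed; a pose out of reach is approached as far as the arm can. A call with a gripper value outside its range is refused whole. The fingers move at their own pace and stop on an object; the grip force is fixed at half the most. Time passes only in rows, so rows that repeat a pose let the fingers close. It gives the time, the measured TCP pose, the force and the opening at its end, in the units of the state.
- read_state(): the state, without advancing time (a new reading comes with each control period).
- capture(name): name is "scene" or "side" or "wrist"; returns a dict with "pixels" (420x560x3 uint8, red, green, blue), "intrinsics" (3x3 intrinsics, pixels), "rvec" (rotation vector, rad) and "tvec" (3), from world to camera coordinates, as OpenCV has them. Camera axes: x right, y down, z forward; pixel columns grow to the right and rows downward; lengths in m; the calibration is good to about 2 mm. A picture is of the moment at which its call begins. There is no depth.
- hand_in(): hands the job in, once; it reports no verdict.
Trained networks look in the newest picture that a camera, given by its name, has taken for a name from the list of things; names that differ only in an ending like _2 or _b are one class to them, and where a whole thing is asked for, a point or a joint stands for the part that bears it (a point fixed in the world has none). Each returns a list of dicts, best first, with "p" (0 to 1); they miss things now and then, are a little off and sometimes report something else, mostly with a low value. They report only what shows in the picture. A call takes as long as a camera call.
- trace(camera, target): "mask" (420x560 bool, what is visible of it) and "at" ([column, row] in pixels, amid what is visible of it).
The state is a dict: "time_s": time; "joint_positions": joint angles; "qvel": joint speeds; "tau": joint torques, N m; "position": TCP position; "tcp_rot": TCP orientation; "force": force on the tool from outside, world axes, zero at the start; "moment": the same for the moment, N m; "opening": opening from 0.0 (shut) to 1.0 (fully open).
Only numpy, scipy, OpenCV 4.12 (cv2) and the standard library are available. Lean on these libraries where they do the work, as an engineer would, in place of code of your own. Each camera call takes 0.05 s, during which the arm holds its last target.

## Working session

There is one attempt and no reset: what is moved stays moved. The work goes in short steps, Python scripts to look and compute and a tool call to move; the robot and the scene stay as the last step left them, time stands still between calls to the robot, and variables do not carry over. Pictures are saved under pics/ and viewed, and the job is handed in when it is done.

Besides the shell and the picture viewer there is one more tool, called as name(argument=value, ...) on one line, values as JSON. play_rows: Moves the arm, as the interface text tells. Its arguments: {"type":"object","properties":{"rows":{"type":"array"}},"required":["rows"]}

```bash
ls; mkdir -p pics
cat > h.py <<'E'
from rig import *
import numpy as np, cv2
def snap(n,f):
    c=capture(n); cv2.imwrite(f'pics/{f}.png',c['pixels'][:,:,::-1]); return c
def cam(c):
    R=cv2.Rodrigues(np.array(c['rvec'],float))[0]; return np.array(c['intrinsics'],float),R,np.array(c['tvec'],float).ravel()
def onplane(c,uv,z):
    K,R,t=cam(c); d=R.T@np.linalg.solve(K,[uv[0],uv[1],1]); o=-R.T@t
    return o+d*(z-o[2])/d[2]
def proj(c,P):
    K,R,t=cam(c); return cv2.projectPoints(np.array(P,float).reshape(-1,1,3),np.array(c['rvec'],float),np.array(c['tvec'],float),K,None)[0].reshape(-1,2)
E
python3 - <<'E'
from h import *
for n in ['scene','side','wrist']:
    c=snap(n,n+'0'); K,R,t=cam(c); print(n,K.tolist(),(-R.T@t).round(3),R[2].round(2))
    for k in ['ball','strip','handrest','socket','foot','lever','painting','rest_block','board']:
        try:
            r=trace(n,k); print(k,[(round(x['p'],2),np.round(x['at']).tolist(),int(x['mask'].sum())) for x in r[:3]])
        except Exception as e: print(k,e)
s=read_state();print(s)
E
```

```text
pics
scene [[477.18362229711164, 0.0, 284.2613795639522], [0.0, 477.18362229711164, 207.43148458978166], [0.0, 0.0, 1.0]] [1.804 0.206 0.931] [-0.81 -0.12 -0.57]
ball [(0.74, [212.0, 218.0], 3142), (0.72, [333.0, 220.0], 569), (0.23, [264.0, 255.0], 951)]
strip [(0.64, [206.0, 222.0], 3073)]
handrest [(0.85, [331.0, 220.0], 651)]
socket [(0.9, [332.0, 219.0], 585)]
foot [(0.64, [334.0, 218.0], 583)]
lever [(0.63, [264.0, 258.0], 1035)]
painting [(0.74, [204.0, 219.0], 1075)]
rest_block [(0.64, [344.0, 204.0], 106)]
board [(0.94, [207.0, 222.0], 3117)]
side [[511.18916002650207, 0.0, 280.3983992230939], [0.0, 511.18916002650207, 207.4697731779561], [0.0, 0.0, 1.0]] [0.356 1.506 1.022] [ 0.14 -0.84 -0.52]
ball [(0.61, [295.0, 194.0], 1901), (0.6, [230.0, 209.0], 561)]
strip [(0.85, [298.0, 193.0], 1840)]
handrest [(0.81, [293.0, 247.0], 878)]
socket [(0.76, [289.0, 244.0], 866)]
foot [(0.75, [292.0, 245.0], 956), (0.23, [308.0, 167.0], 178)]
lever []
painting [(0.75, [296.0, 191.0], 562)]
rest_block [(0.57, [319.0, 262.0], 158), (0.18, [292.0, 244.0], 946)]
board [(0.84, [293.0, 193.0]
[... 676 characters left out ...]
e+01,  1.20791181e-03,
        6.76884626e+01, -1.02271396e+01]), 'qvel': array([ 0.13146085, -0.04202322,  0.00172464,  0.02031678,  0.11105678,
       -0.0924628 ]), 'tau': array([-1.84235607e-03, -4.40007377e+01, -1.76981986e+01,  6.31828909e-02,
        5.05163998e-02, -2.76835408e-05]), 'position': array([6.24985275e-01, 5.11453077e-05, 2.22543898e-01]), 'tcp_rot': array([[ 5.20315100e-06, -1.00108237e-05,  1.00000000e+00],
       [ 1.88798737e-05,  1.00000000e+00,  1.00107255e-05],
       [-1.00000000e+00,  1.88798216e-05,  5.20334000e-06]]), 'force': array([-0.19859956, -0.28916559, -0.31867037]), 'moment': array([ 0.03255838,  0.0310883 , -0.01048055]), 'opening': 0.9992683980757124}
```

View pics.

View pics/scene0.png

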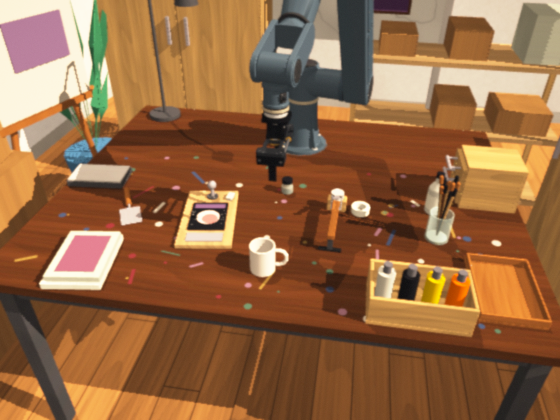

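View pics/side0.png

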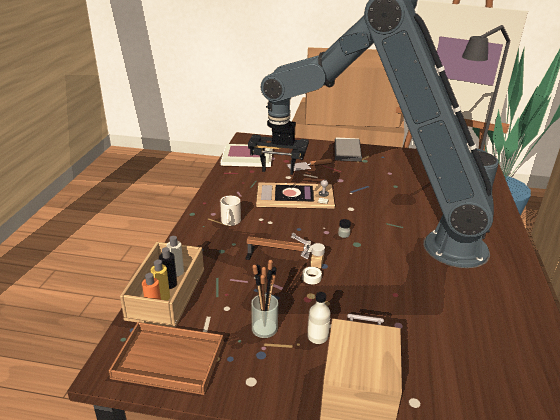

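View pics/wrist0.png

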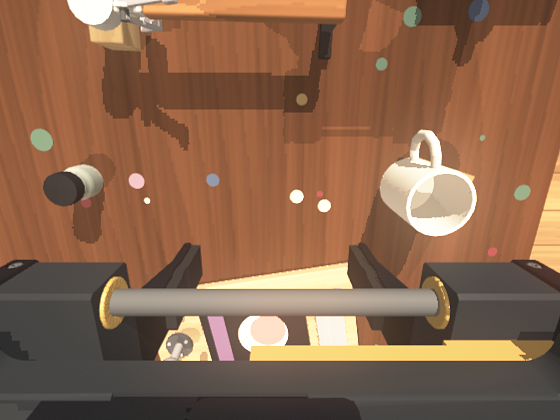

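Run:
```python
from h import *
S=capture('scene');W=capture('wrist')
print('wrist R',cam(W)[1].round(3).tolist())
for n,c,uv,z in [('ball s',S,(212,184),.063),('ball w',W,(177,344),.063),('stripW',W,(331,330),.018),('paintS',S,(208,217),.02),('footS',S,(334,248),.0),('footW',W,(325,55),.0),('barend W',W,(345,8),.055),('sock W',W,(92,2),.066),('sockS',S,(337,195),.066),('mug',W,(425,200),.08),('inkS',S,(288,181),.055),('tape S',S,(361,209),.024)]:
    print(n,onplane(c,uv,z).round(3))
```

```text
wrist R [[1.0, 0.0, -0.0], [0.0, -0.953, 0.302], [-0.0, -0.302, -0.953]]
ball s [ 0.482 -0.242  0.063]
ball w [ 0.498 -0.204  0.063]
stripW [ 0.707 -0.219  0.018]
paintS [ 0.612 -0.221  0.02 ]
footS [0.673 0.192 0.   ]
footW [0.683 0.146 0.   ]
barend W [0.691 0.177 0.055]
sock W [0.458 0.179 0.066]
sockS [0.479 0.183 0.066]
mug [ 0.782 -0.004  0.08 ]
inkS [0.404 0.008 0.055]
tape S [0.485 0.266 0.024]
```

play_rows(rows=[[[-0.02,-0.05,-0.025,0,0,0,0.087],[-0.02,-0.1,-0.025,0,0,0,0.087],[-0.02,-0.15,-0.025,0,0,0,0.087],[-0.02,-0.2,-0.025,0,0,0,0.087],[-0.02,-0.25,-0.025,0,0,0,0.087],[-0.02,-0.3,-0.025,0,0,0,0.087],[-0.02,-0.32,-0.025,0,0,0,0.087],[-0.02,-0.32,-0.025,0,0,0,0.087],[-0.02,-0.32,-0.025,0,0,0,0.087]]])

```text
time_s: 2.5
position: [0.5995, -0.3203, 0.2421]
tcp_rot: [[-0.001, 0.002, 1.0], [0.001, 1.0, -0.002], [-1.0, 0.001, -0.001]]
force: [-0.1, 0.3, -0.7]
opening: 0.997
```

Run:
```python
from h import *
import pickle
c=snap('wrist','w1'); pickle.dump(c,open('w1.pkl','wb')); print(read_state()['position'])
cv2.imwrite('pics/w1z.png',cv2.resize(c['pixels'][:320,60:500,::-1],None,fx=1.8,fy=1.8,interpolation=cv2.INTER_CUBIC))
```

```text
[ 0.59969484 -0.31910871  0.24219454]
```

View pics/w1z.png

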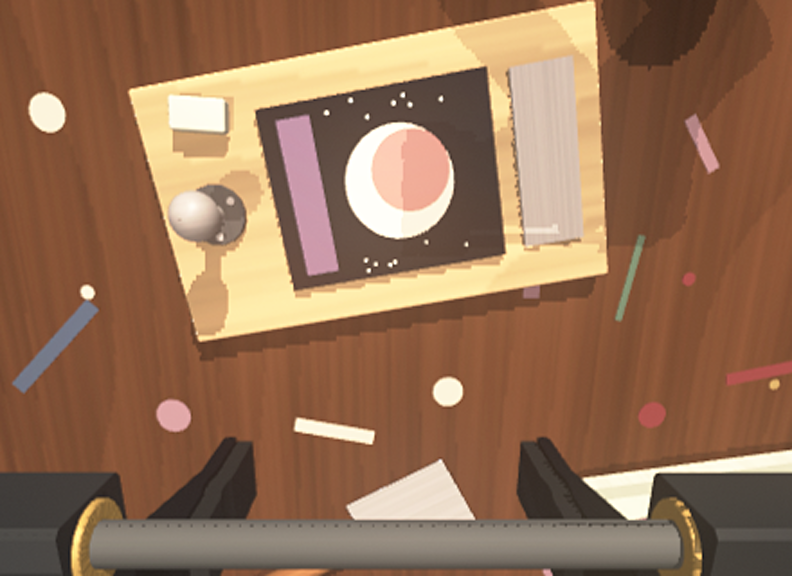

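```bash
cat > fit1.py <<'E'
from h import *
import pickle
from scipy.optimize import least_squares
c=pickle.load(open('w1.pkl','rb'))
z=lambda L:np.array(L,float)/1.8+[60,0]
B=z([(130,90),(594,0),(607,271),(198,341)]);S=z([(510,68),(573,57),(581,240),(526,245)]);P=z([(257,110),(487,68),(505,255),(296,290)]);b=z([(195,216)])
def model(p):
    x,y,a,bo,po=p; 
    L=[(0,0,.063)]
    L+=[(225e-3+i*.02,j*.056,.018) for i,j in [(-1,1),(1,1),(1,-1),(-1,-1)]]
    L+=[(bo+i*.15,j*.085,.015) for i,j in [(-1,1),(1,1),(1,-1),(-1,-1)]]
    L+=[(po+i*.075,j*.059,.020) for i,j in [(-1,1),(1,1),(1,-1),(-1,-1)]]
    L=np.array(L); co,si=np.cos(a),np.sin(a)
    return np.c_[x+co*L[:,0]-si*L[:,1],y+si*L[:,0]+co*L[:,1],L[:,2]]
o=np.r_[b,S,B,P]
f=lambda p:(proj(c,model(p))-o).ravel()
r=least_squares(f,[.49,-.21,0,.11,.11],loss='soft_l1')
print(r.x.round(4),np.degrees(r.x[2])); print((f(r.x).reshape(-1,2)).round(1).tolist())
E
python3 fit1.py
```

```text
[ 0.4841 -0.2449  0.1642  0.1118  0.1164] 9.410170446625362
[[0.1, 0.3], [-0.3, 0.1], [-0.1, -0.3], [1.2, -1.4], [-0.5, 1.2], [-1.5, -0.4], [1.0, 0.1], [0.5, 2.0], [-0.2, 0.7], [-0.9, -0.3], [0.5, -1.0], [0.9, 0.1], [-0.7, 0.4]]
```

play_rows(rows=[[[0,0.05,0,0,0,0,0.087],[0,0.1,0,0,0,0,0.087],[0,0.15,-0.005,0,0,0,0.087],[0,0.2,-0.01,0,0,0,0.087],[0,0.25,-0.015,0,0,0,0.087],[0,0.3,-0.02,0,0,0,0.087],[0,0.35,-0.02,0,0,0,0.087],[0,0.39,-0.02,0,0,0,0.087],[0,0.41,-0.02,0,0,0,0.087],[0,0.41,-0.02,0,0,0,0.087],[0,0.41,-0.02,0,0,0,0.087]]])

```text
time_s: 3.65
position: [0.5792, 0.0914, 0.2428]
tcp_rot: [[-0.0, -0.003, 1.0], [-0.001, 1.0, 0.003], [-1.0, -0.001, -0.0]]
force: [0.5, -0.4, -0.2]
opening: 0.998
```

Run:
```python
from h import *
import pickle
c=snap('wrist','w2'); pickle.dump(c,open('w2.pkl','wb')); print(read_state()['position'])
cv2.imwrite('pics/w2z.png',cv2.resize(c['pixels'][:320,60:500,::-1],None,fx=1.8,fy=1.8,interpolation=cv2.INTER_CUBIC))
```

```text
[0.579492   0.09036621 0.24272583]
```

View pics/w2z.png

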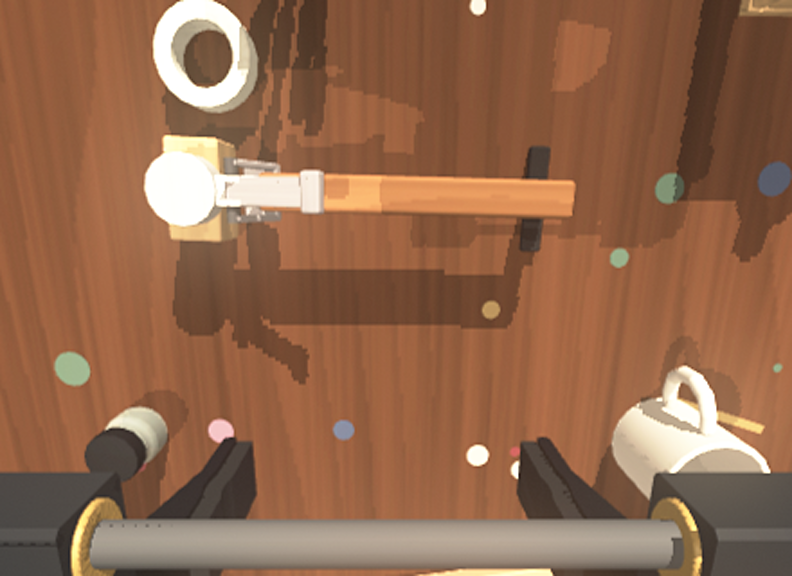

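```bash
cat > fit2.py <<'E'
from h import *
import pickle
from scipy.optimize import least_squares
c=pickle.load(open('w2.pkl','rb'))
z=lambda L:np.array(L,float)/1.8+[60,0]
img=cv2.resize(c['pixels'][:320,60:500,::-1],None,fx=1.8,fy=1.8,interpolation=cv2.INTER_CUBIC)
o=z([(181,188),(574,181),(574,211)])
L=np.array([(0,0,.066),(.234,.011,.064),(.234,-.011,.064)])
T=lambda p,L:np.c_[p[0]+np.cos(p[2])*L[:,0]-np.sin(p[2])*L[:,1],p[1]+np.sin(p[2])*L[:,0]+np.cos(p[2])*L[:,1],L[:,2]]
f=lambda p:(proj(c,T(p,L))-o).ravel()
r=least_squares(f,[.47,.18,0]); p=r.x
print(p.round(4),np.degrees(p[2]),f(p).round(1)); print('grip',T(p,np.array([[.14,0,.055]])))
t=np.linspace(0,2*np.pi,40)
G=[np.c_[.021*np.cos(t),.021*np.sin(t),0*t+.066],
 np.array([(.045,.011,.064),(.234,.011,.064),(.234,-.011,.064),(.045,-.011,.064)]),
 np.array([(.234,-.011,.064),(.234,-.011,.046),(.045,-.011,.046)]),
 np.array([(.218,.035,0),(.232,.035,0),(.232,-.035,0),(.218,-.035,0),(.218,.035,0)])]
for a in [0,.45,.52]:
  G.append(np.array([(.032+d*np.cos(a)-.004*np.sin(a),w,.070+d*np.sin(a)+.004*np.cos(a)) for d,w in [(0,.008),(.062,.008),(.062,-.008),(0,-.008)]]))
for g in G: cv2.polylines(img,[((proj(c,T(p,g))-[60,0])*1.8).round().astype(int)],False,(255,0,0) ,1)
cv2.imwrite('pics/f2.png',img)
E
python3 fit2.py
```

```text
[ 0.4568  0.1819 -0.0153] -0.8787529661219714 [-0.8  0.2  1.6 -2.4 -0.9  2.5]
grip [[0.59679382 0.17973235 0.055     ]]
```

View pics/f2.png

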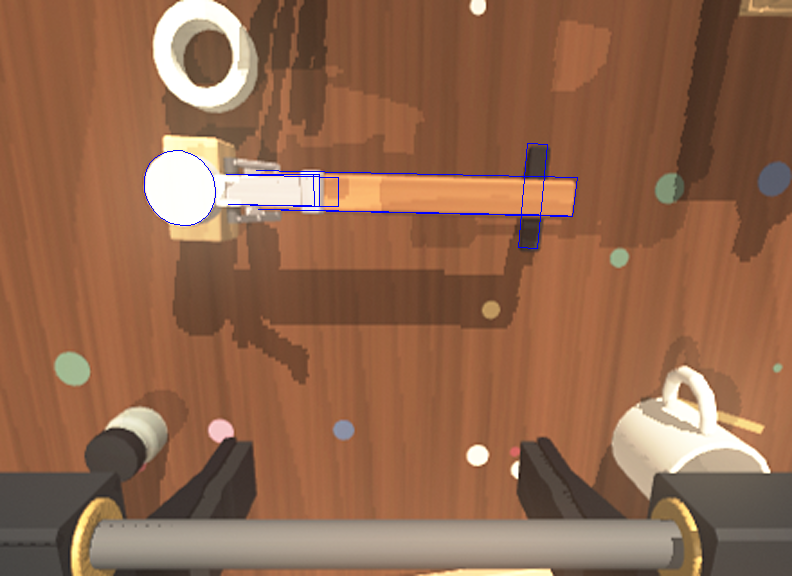

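play_rows(rows=[[[0.02,0.02,0.004,-8,0,0,0.087],[0.04,0.04,0.008,-16,0,0,0.087],[0.06,0.06,0.012,-24,0,0,0.087],[0.08,0.08,0.017,-32,0,0,0.087],[0.1,0.0895,0.017,-40,0,0,0.087],[0.1,0.0895,0.017,-48,0,0,0.087],[0.1,0.0895,0.017,-56,0,0,0.087],[0.1,0.0895,0.017,-64,0,0,0.087],[0.1,0.0895,0.017,-72,0,0,0.087],[0.1,0.0895,0.017,-80,0,0,0.087],[0.1,0.0895,0.017,-88,0,0,0.087],[0.1,0.0895,0.017,-91,0,0,0.087]]])

```text
time_s: 4.9
position: [0.5973, 0.1778, 0.1425]
tcp_rot: [[-0.0, -1.0, -0.019], [-0.0, -0.019, 1.0], [-1.0, 0.0, -0.0]]
force: [-0.9, 0.5, -0.1]
opening: 1.0
```

Run:
```python
from h import *
import pickle
c=snap('wrist','w3'); pickle.dump(c,open('w3.pkl','wb')); s=read_state(); print(s['position'],s['tcp_rot'],s['joint_positions'])
```

```text
[0.59732737 0.17785273 0.14254864] [[-5.40441773e-05 -9.99818301e-01 -1.90620468e-02]
 [-3.65203777e-04 -1.90620258e-02  9.99818236e-01]
 [-9.99999932e-01  6.09958855e-05 -3.64107229e-04]] [ 6.33180399e+00  3.55520140e+01  8.65001957e+01 -2.41330059e-02
  5.79531779e+01 -8.47476302e+01]
```

View pics/w3.png

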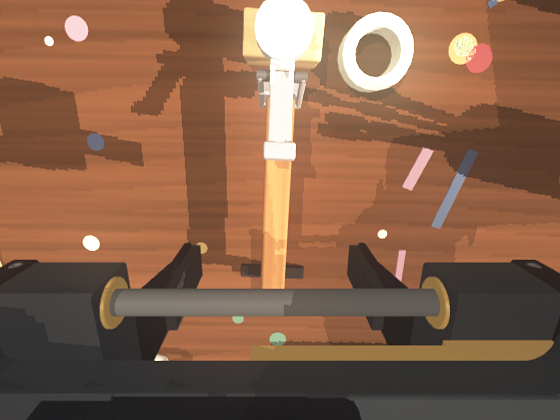

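Run:
```python
from h import *
import pickle
c=pickle.load(open('w3.pkl','rb'))
T=lambda p,L:np.c_[p[0]+np.cos(p[2])*L[:,0]-np.sin(p[2])*L[:,1],p[1]+np.sin(p[2])*L[:,0]+np.cos(p[2])*L[:,1],L[:,2]]
t=np.linspace(0,2*np.pi,40)
G=[np.c_[.021*np.cos(t),.021*np.sin(t),0*t+.066],
 np.array([(.045,.011,.064),(.234,.011,.064),(.234,-.011,.064),(.045,-.011,.064)]),
 np.array([(.218,.035,0),(.232,.035,0),(.232,-.035,0),(.218,-.035,0),(.218,.035,0)])]
img=cv2.resize(c['pixels'][:300,160:420,::-1],None,fx=3,fy=3,interpolation=cv2.INTER_CUBIC)[300:]
a=cv2.resize(c['pixels'][:300,160:420,::-1],None,fx=2,fy=2,interpolation=cv2.INTER_CUBIC)
p=(.4568,.1818,-.018)
for g in G: cv2.polylines(a,[((proj(c,T(p,g))-[160,0])*2).round().astype(int)],False,(255,0,0) ,1)
cv2.imwrite('pics/f3.png',a)
```

```text
(no output)
```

View pics/f3.png

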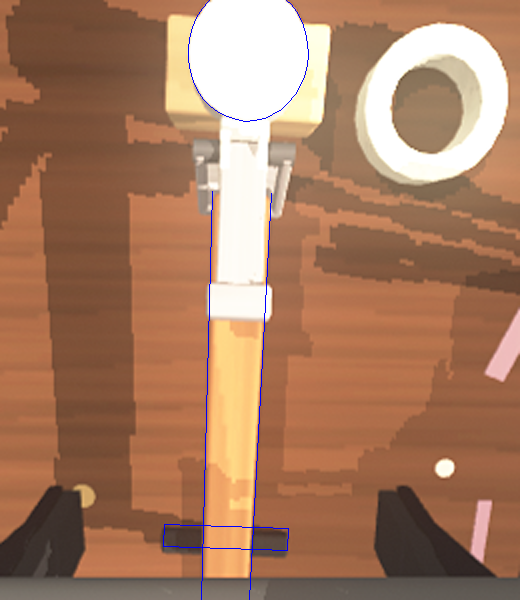

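play_rows(rows=[[[0.03,0,0,2.1,0,0,0.087],[0.065,0,0,2.1,0,0,0.087],[0.095,0,0,2.1,0,0,0.087],[0.105,0,0,2.1,0,0,0.087],[0.105,0,0,2.1,0,0,0.087],[0.105,0,0,2.1,0,0,0.04],[0.105,0,0,2.1,0,0,0.02],[0.105,0,0,2.1,0,0,0.01],[0.105,0,0,2.1,0,0,0.01],[0.105,0,0,2.1,0,0,0.01],[0.105,0,0,2.1,0,0,0.01],[0.105,0,0,2.1,0,0,0.01]]])

```text
time_s: 6.15
position: [0.597, 0.1796, 0.0377]
tcp_rot: [[0.0, -1.0, 0.019], [0.0, 0.019, 1.0], [-1.0, -0.0, 0.0]]
force: [0.7, -0.4, 0.7]
opening: 0.448
```

play_rows(rows=[[[0,0,0,0,0,0,0.005],[0,0,0,0,0,0,0.005],[0,0,0,0,0,0,0.005],[0,0,0,0,0,0,0.005],[0,0,0,0,0,0,0.005]]])

```text
time_s: 6.65
position: [0.597, 0.1793, 0.0375]
tcp_rot: [[-0.0, -1.0, 0.019], [-0.0, 0.019, 1.0], [-1.0, 0.0, -0.0]]
force: [-0.1, -1.9, -0.8]
opening: 0.247
```

Gripped. Lift slowly, then look.

play_rows(rows=[[[-0.005,0,0,0,0,0,0.005],[-0.015,0,0,0,0,0,0.005],[-0.035,0,0,0,0,0,0.005],[-0.06,0,0,0,0,0,0.005],[-0.085,0,0,0,0,0,0.005],[-0.1,0,0,0,0,0,0.005],[-0.1,0,0,0,0,0,0.005]]])

```text
time_s: 7.35
position: [0.5987, 0.18, 0.1405]
tcp_rot: [[0.006, -1.0, 0.019], [0.001, 0.019, 1.0], [-1.0, -0.006, 0.001]]
force: [0.3, 0.4, -4.3]
opening: 0.251
```

Run:
```python
from h import *
import pickle
c=snap('wrist','w4'); d=snap('side','s4');pickle.dump((c,d),open('w4.pkl','wb')); s=read_state(); print(s['position'],s['tcp_rot'],s['force'],s['moment'])
cv2.imwrite('pics/s4z.png',cv2.resize(d['pixels'][150:300,180:420,::-1],None,fx=3,fy=3,interpolation=cv2.INTER_CUBIC))
```

```text
[0.59649991 0.17962292 0.13758408] [[-2.80292302e-04 -9.99817139e-01  1.91209417e-02]
 [ 1.02997574e-04  1.91209135e-02  9.99817173e-01]
 [-9.99999955e-01  2.82210468e-04  9.76192953e-05]] [-1.01186826 -0.40085466 -6.25363828] [ 0.07379646 -0.11193293 -0.00726451]
```

View pics/w4.png

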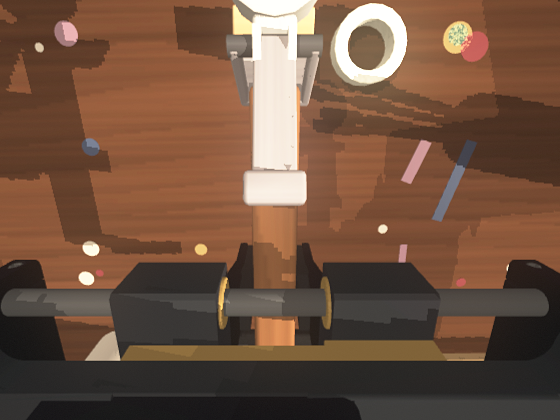

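View pics/s4z.png

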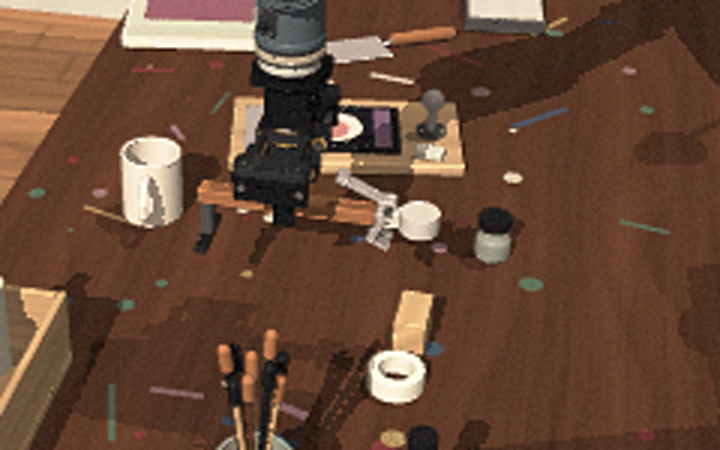

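play_rows(rows=[[[0,-0.001,-0.015,0,0,0,0.005],[0,-0.004,-0.045,-1,0,0,0.005],[0,-0.007,-0.085,-2,0,0,0.005],[0,-0.011,-0.13,-3.5,0,0,0.005],[0,-0.014,-0.175,-5,0,0,0.005],[0,-0.018,-0.22,-6.5,0,0,0.005],[0,-0.022,-0.265,-8,0,0,0.005],[0,-0.025,-0.31,-9,0,0,0.005],[0,-0.029,-0.35,-10,0,0,0.005],[0,-0.031,-0.38,-10.5,0,0,0.005],[0,-0.0325,-0.395,-10.5,0,0,0.005],[0,-0.033,-0.401,-10.5,0,0,0.005]]])

```text
time_s: 8.65
position: [0.6213, -0.2239, 0.1362]
tcp_rot: [[-0.002, -0.987, -0.161], [0.001, -0.161, 0.987], [-1.0, 0.002, 0.001]]
force: [-0.2, 1.0, -4.9]
opening: 0.245
```

play_rows(rows=[[[0.01,0,0,0,0,0,0.005],[0.025,0,0,0,0,0,0.005],[0.037,0,0,0,0,0,0.005],[0.037,0,0,0,0,0,0.005],[0.037,0,0,0,0,0,0.005],[0.037,0,0,0,0,0,0.005]]])

```text
time_s: 9.25
position: [0.6228, -0.2217, 0.1009]
tcp_rot: [[0.001, -0.986, -0.164], [-0.0, -0.164, 0.986], [-1.0, -0.001, -0.001]]
force: [0.1, 0.2, -4.2]
opening: 0.247
```

Run:
```python
from h import *
import pickle
c=snap('wrist','w5'); d=snap('side','s5');e=snap('scene','c5');pickle.dump((c,d,e),open('w5.pkl','wb')); s=read_state(); print(s['position'],s['tcp_rot'],s['force'],s['moment'])
cv2.imwrite('pics/s5z.png',cv2.resize(d['pixels'][140:240,220:380,::-1],None,fx=5,fy=5,interpolation=cv2.INTER_CUBIC))
cv2.imwrite('pics/c5z.png',cv2.resize(e['pixels'][140:260,150:310,::-1],None,fx=5,fy=5,interpolation=cv2.INTER_CUBIC))
```

```text
[ 0.62277595 -0.2221477   0.10129486] [[ 1.27911400e-03 -9.86537426e-01 -1.63530641e-01]
 [-7.24519178e-04 -1.63531646e-01  9.86537823e-01]
 [-9.99998919e-01 -1.14341326e-03 -9.23940904e-04]] [ 0.22996556 -0.29444292 -4.7114317 ] [ 0.10907705 -0.107102   -0.02096618]
```

View pics/w5.png

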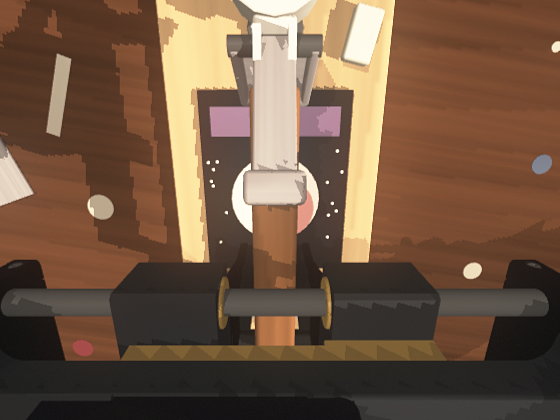

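View pics/s5z.png

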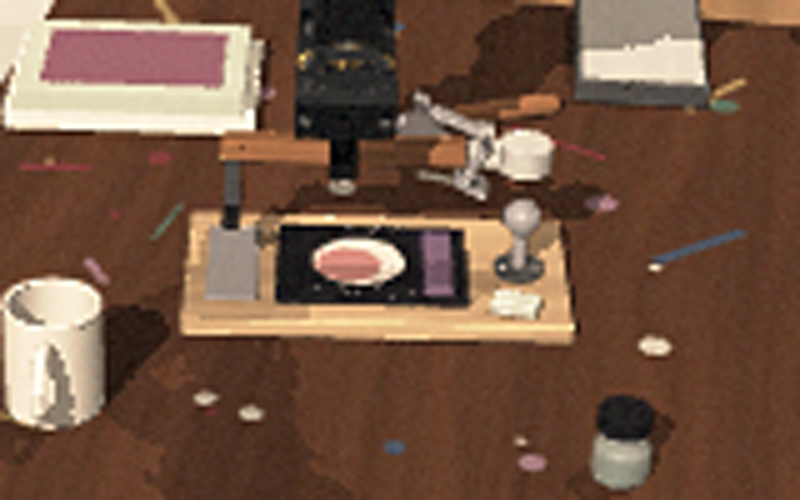

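View pics/c5z.png

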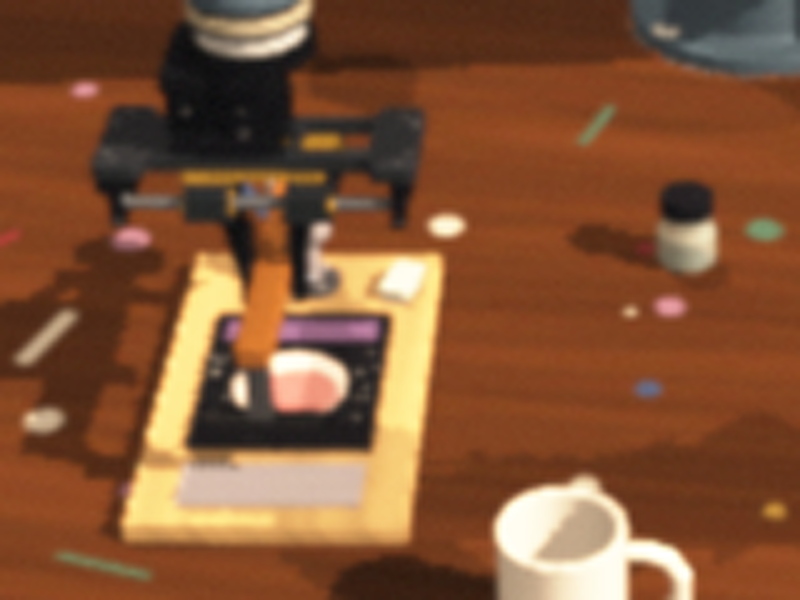

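Run:
```python
from h import *
import pickle
c,d,e=pickle.load(open('w5.pkl','rb'))
b=np.array([.4841,-.2449,.063]); a=.1635; 
tcp=np.array([.6226,-.2221,.1013]); dirx=np.array([np.cos(a),np.sin(a),0])
s=tcp-.14*dirx; s[2]=tcp[2]+.0175-.010
print('socket',s)
print('side ball',proj(d,b),'obs',(522/5+220,217/5+140))
print('side cup', proj(d,s+[0,0,.0095]),'obs',(524/5+220,155/5+140))
print('scene ball',proj(e,b),'obs ~',(321/5+150,235/5+140))
sh=np.array([-dirx[1],dirx[0],0])
f=s+.234*dirx
for z in(.001,.019): print('scene barend',proj(e,[f+.011*sh+[0,0,z],f-.011*sh+[0,0,z]]))
print('side barend',proj(d,[f+.011*sh+[0,0,.019],f+.011*sh+[0,0,.001]]),'obs',(220/5+220,138/5+140),(220/5+220,160/5+140))
for n,x in (('side',d),('wrist',c)):
  img=cv2.resize(x['pixels'][...,::-1],None,fx=5 if n=='side' else 1.4,fy=5 if n=='side' else 1.4,interpolation=cv2.INTER_CUBIC); k=5 if n=='side' else 1.4
  T=lambda L:s+np.array(L)[:,:1]*dirx+np.array(L)[:,1:2]*sh+np.array(L)[:,2:]*[0,0,1]
  t=np.linspace(0,2*np.pi,40)
  G=[np.c_[.021*np.cos(t),.021*np.sin(t),0*t+.021],np.c_[.021*np.cos(t),.021*np.sin(t),0*t-.002],
  [(.045,.011,.019),(.234,.011,.019),(.234,-.011,.019),(.045,-.011,.019)],[(.234,.011,.019),(.234,.011,.001),(.045,.011,.001)],
  [(.218,.035,-.045),(.232,.035,-.045),(.232,-.035,-.045),(.218,-.035,-.045),(.218,.035,-.045)]]
  for g in G: cv2.polylines(img,[(proj(x,T(g))*k).round().astype(int)],False,(255,0,0),1)
  if n=='side': img=img[700:1200,1100:1900]
  cv2.imwrite(f'pics/f5{n}.png',img)
```

```text
socket [ 0.48446709 -0.24488815  0.1088    ]
side ball [[323.21095865 183.02155552]] obs (324.4, 183.4)
side cup [[324.05319135 170.39008342]] obs (324.8, 171.0)
scene ball [[210.98897791 184.16958067]] obs ~ (214.2, 187.0)
scene barend [[203.94575217 213.19763416]
 [196.44881868 213.13853789]]
scene barend [[203.43536965 208.1873162 ]
 [195.88282662 208.12680736]]
side barend [[263.01496969 167.88385765]
 [262.99906062 172.07440998]] obs (264.0, 167.6) (264.0, 172.0)
```

View pics/f5side.png

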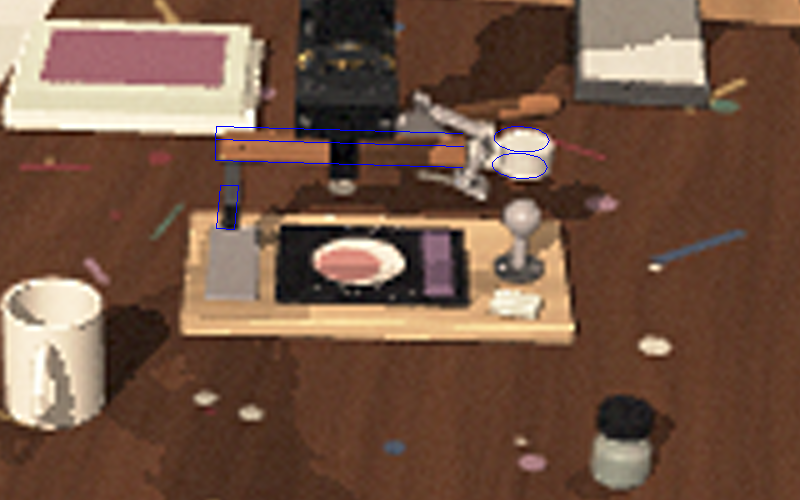

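View pics/f5wrist.png

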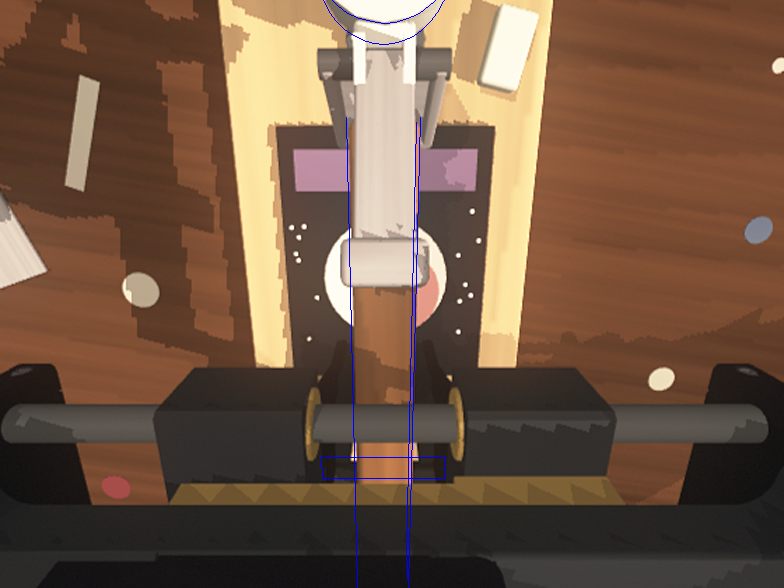

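Run:
```python
from h import *
import pickle
c,d,e=pickle.load(open('w5.pkl','rb'))
a=.1642;dx=np.array([np.cos(a),np.sin(a),0]);sh=np.array([-dx[1],dx[0],0]);b=np.array([.4841,-.2449,0])
pts=[b+x*dx+y*sh+[0,0,z] for x,y,z in [(.0414,.059,.02),(.0414,-.059,.02)]]
print(proj(c,pts))
# hinge axis
s=np.array([.48447,-.24489,.1088]); a=.1635;dx=np.array([np.cos(a),np.sin(a),0])
print('hinge',proj(c,[s+.032*dx+[0,0,.025]]), 'cup bottom edge',proj(c,[s+.021*dx+[0,0,.021],s+.021*dx+[0,0,-.002]]))
cv2.imwrite('pics/w5z.png',cv2.resize(c['pixels'][0:150,170:400,::-1],None,fx=3.4,fy=3.4,interpolation=cv2.INTER_CUBIC))
```

```text
[[352.50243639  90.75418282]
 [195.48698746  90.57498401]]
hinge [[273.46863996  45.78969509]] cup bottom edge [[273.52549792  16.18784807]
 [273.66015693  31.27925024]]
```

View pics/w5z.png

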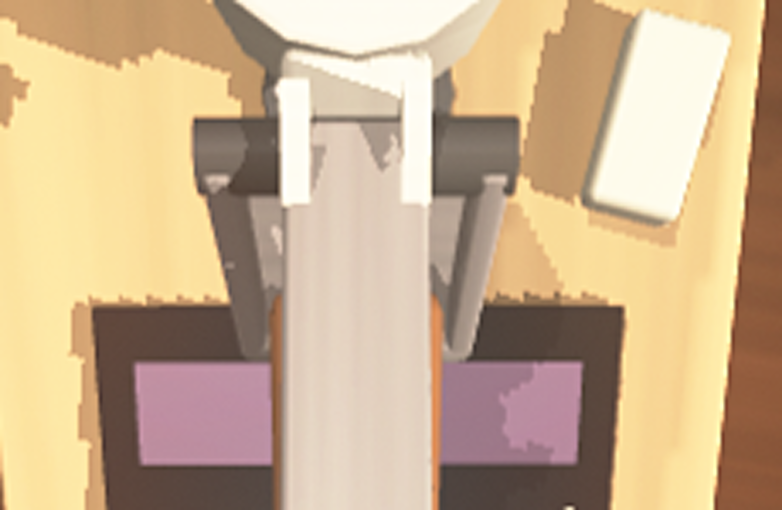

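play_rows(rows=[[[0.008,0.0005,0,0,0,0,0.005],[0.016,0.0005,0,0,0,0,0.005],[0.022,0.0005,0,0,0,0,0.005],[0.026,0.0005,0,0,0,0,0.005],[0.03,0.0005,0,0,0,0,0.005],[0.034,0.0005,0,0,0,0,0.005],[0.034,0.0005,0,0,0,0,0.005],[0.034,0.0005,0,0,0,0,0.005]]])

```text
time_s: 10.2
position: [0.6218, -0.2221, 0.0665]
tcp_rot: [[0.0, -0.987, -0.163], [0.0, -0.163, 0.987], [-1.0, -0.0, 0.0]]
force: [1.1, 0.9, -4.4]
opening: 0.251
```

Run:
```python
from h import *
c=snap('wrist','w6'); d=snap('side','s6'); s=read_state(); print(s['position'],s['force'],s['moment'])
cv2.imwrite('pics/s6z.png',cv2.resize(d['pixels'][140:240,220:380,::-1],None,fx=5,fy=5,interpolation=cv2.INTER_CUBIC))
```

```text
[ 0.62202001 -0.22221335  0.06684482] [ 0.6725243  -0.10163592 -4.86752092] [ 0.09280403 -0.09491058  0.01284086]
```

View pics/s6z.png

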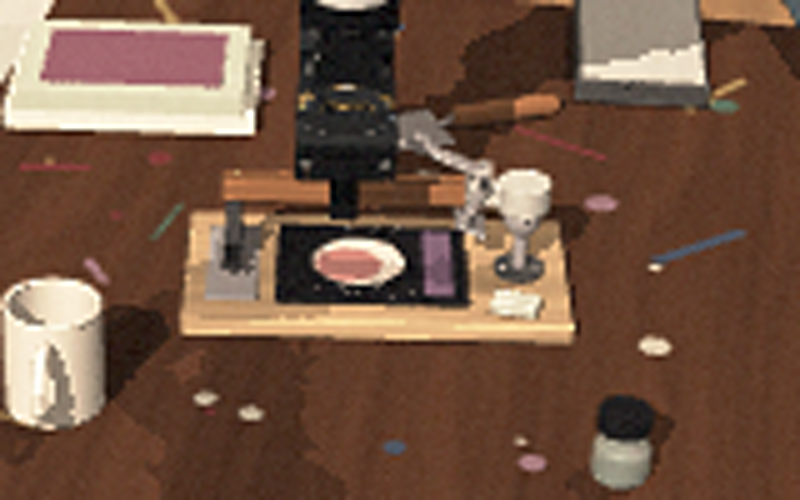

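play_rows(rows=[[[0.002,0,0,0,0,0,0.005],[0.004,0,0,0,0,0,0.005],[0.006,0,0,0,0,0,0.005],[0.008,0,0,0,0,0,0.005],[0.009,0,0,0,0,0,0.005],[0.0095,0,0,0,0,0,0.005],[0.0095,0,0,0,0,0,0.005]]])

```text
time_s: 11.0
position: [0.6217, -0.2221, 0.0569]
tcp_rot: [[-0.0, -0.987, -0.163], [0.0, -0.163, 0.987], [-1.0, 0.0, 0.0]]
force: [0.9, 0.6, -4.0]
opening: 0.25
```

play_rows(rows=[[[0.0005,0,0,0,0,0,0.005],[0.001,0,0,0,0,0,0.005],[0.0015,0,0,0,0,0,0.005],[0.002,0,0,0,0,0,0.005],[0.002,0,0,0,0,0,0.005],[0.002,0,0,0,0,0,0.005]]])

```text
time_s: 11.6
position: [0.6218, -0.2222, 0.0555]
tcp_rot: [[0.0, -0.987, -0.163], [-0.0, -0.163, 0.987], [-1.0, -0.0, -0.0]]
force: [-0.7, 1.4, -2.0]
opening: 0.252
```

Run:
```python
from h import *
for i in range(3):
  c=snap('wrist','w7'); s=read_state(); print(s['position'],s['force'],s['moment'])
```

```text
[ 0.62180608 -0.22209651  0.05542374] [-0.97910104  0.49451393 -0.2646917 ] [0.18188173 0.13267036 0.03367206]
[ 0.62181654 -0.22214981  0.05542152] [-0.86754337 -0.42998354 -0.25012471] [0.22683665 0.13569128 0.01447549]
[ 0.62181042 -0.22213592  0.05545053] [-1.50899618  0.16792066  0.76405491] [ 0.17391615  0.15995636 -0.02040816]
```

play_rows(rows=[[[0.0004,0,0,0,0,0,0.005],[0.0008,0,0,0,0,0,0.005],[0.0012,0,0,0,0,0,0.005],[0.0012,0,0,0,0,0,0.005]]])

```text
time_s: 12.15
position: [0.6218, -0.2222, 0.0554]
tcp_rot: [[0.0, -0.987, -0.164], [-0.0, -0.164, 0.987], [-1.0, -0.0, -0.0]]
force: [-4.3, 2.0, 6.6]
opening: 0.249
```

Run:
```python
from h import *
import pickle
c=snap('wrist','w8');d=snap('side','s8');e=snap('scene','c8'); s=read_state(); print(s['position'],s['force'],s['moment'])
pickle.dump((c,d,e),open('w8.pkl','wb'))
cv2.imwrite('pics/s8z.png',cv2.resize(d['pixels'][140:240,220:380,::-1],None,fx=5,fy=5,interpolation=cv2.INTER_CUBIC))
```

```text
[ 0.62179818 -0.22215307  0.05535826] [-3.1626603   1.47237184  7.47888039] [ 0.3411901   0.50742383 -0.02024358]
```

View pics/s8z.png

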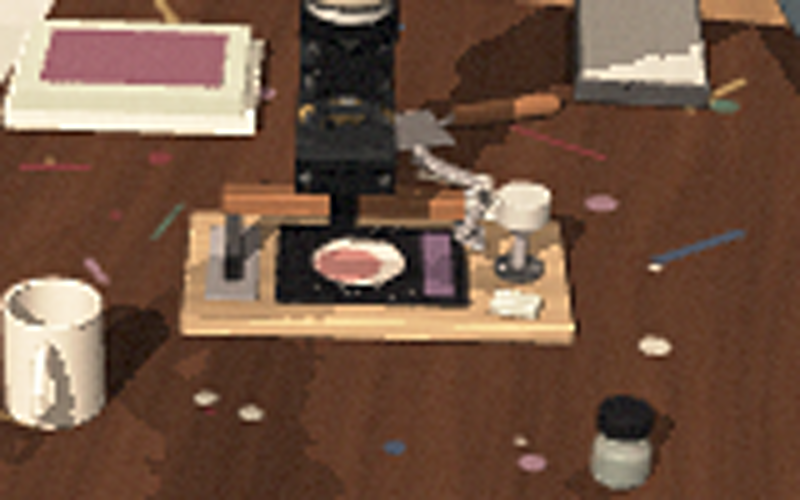

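View pics/w8.png

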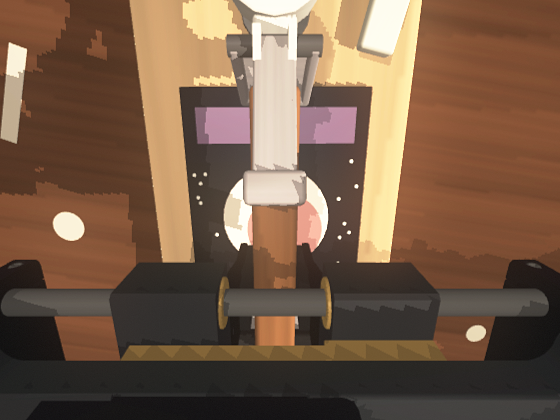

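play_rows(rows=[[[-0.0005,0,0,0,0,0,0.005],[-0.0008,0,0,0,0,0,0.03],[-0.0008,0,0,0,0,0,0.06],[-0.0008,0,0,0,0,0,0.07],[-0.0008,0,0,0,0,0,0.07],[-0.0008,0,0,0,0,0,0.07],[-0.0008,0,0,0,0,0,0.07],[-0.0008,0,0,0,0,0,0.07]]])

```text
time_s: 13.1
position: [0.6218, -0.2221, 0.0546]
tcp_rot: [[-0.0, -0.987, -0.163], [0.0, -0.163, 0.987], [-1.0, 0.0, 0.0]]
force: [-0.1, 0.1, 0.4]
opening: 0.768
```

play_rows(rows=[[[-0.01,0,0,0,0,0,0.07],[-0.03,0,0,0,0,0,0.07],[-0.06,0,0,0,0,0,0.05],[-0.1,0,0,0,0,0,0.03],[-0.14,0,0,0,0,0,0.01],[-0.14,0,0,0,0,0,0],[-0.14,0,0,0,0,0,0],[-0.14,0,0,0,0,0,0],[-0.14,0,0,0,0,0,0]]])

```text
time_s: 14.0
position: [0.6207, -0.2215, 0.1929]
tcp_rot: [[-0.003, -0.987, -0.163], [0.002, -0.163, 0.987], [-1.0, 0.003, 0.002]]
force: [-0.8, -0.3, -0.4]
opening: 0.25
```

Run:
```python
from h import *
import pickle
c=snap('wrist','w9');d=snap('side','s9');e=snap('scene','c9'); s=read_state(); print(s['position'],s['force'],s['opening'])
pickle.dump((c,d,e),open('w9.pkl','wb'))
cv2.imwrite('pics/s9z.png',cv2.resize(d['pixels'][140:240,220:380,::-1],None,fx=5,fy=5,interpolation=cv2.INTER_CUBIC))
b=np.array([.4841,-.2449,.018]);a=.1642;dx=np.array([np.cos(a),np.sin(a),0]);sh=np.array([-dx[1],dx[0],0])
k=1.4
img=cv2.resize(c['pixels'][...,::-1],None,fx=k,fy=k,interpolation=cv2.INTER_CUBIC)
t=np.linspace(0,2*np.pi,40)
G=[np.c_[.021*np.cos(t),.021*np.sin(t),0*t+.066],[(.045,.011,.064),(.234,.011,.064),(.234,-.011,.064),(.045,-.011,.064)],[(.218,.035,0),(.232,.035,0),(.232,-.035,0),(.218,-.035,0),(.218,.035,0)]]
for g in G:
  g=np.array(g); P=b+g[:,:1]*dx+g[:,1:2]*sh+g[:,2:]*[0,0,1]
  cv2.polylines(img,[(proj(c,P)*k).round().astype(int)],False,(255,0,0),1)
for th in (.42,.47,.52):
  print(th,proj(c,[b+(.032+r*np.cos(th)-.004*np.sin(th))*dx+[0,0,.07+r*np.sin(th)+.004*np.cos(th)] for r in(.05,.056,.062)]).round(1).tolist())
cv2.imwrite('pics/f9.png',img)
```

```text
[ 0.62118317 -0.22181582  0.1932345 ] [ 0.01440168 -0.98752528 -0.20356636] 0.11527259593552218
0.42 [[272.9, 140.9], [272.9, 148.3], [272.9, 155.7]]
0.47 [[272.9, 139.5], [272.9, 146.8], [272.9, 154.2]]
0.52 [[272.9, 137.9], [272.9, 145.2], [272.9, 152.5]]
```

View pics/s9z.png

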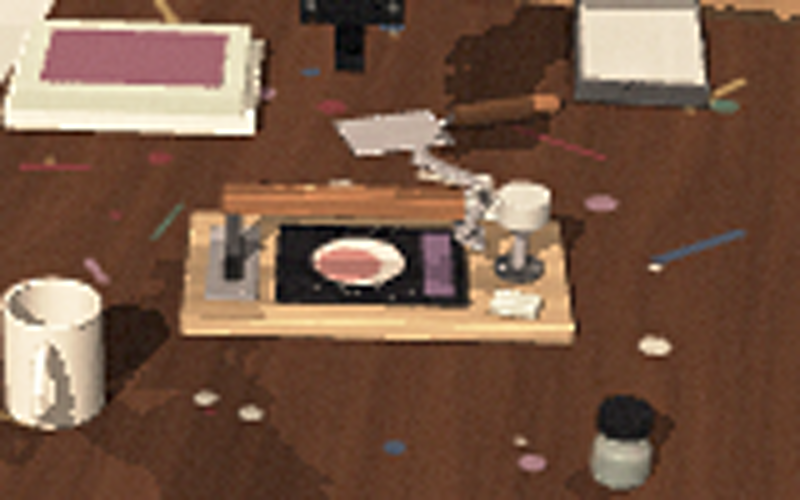

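View pics/f9.png

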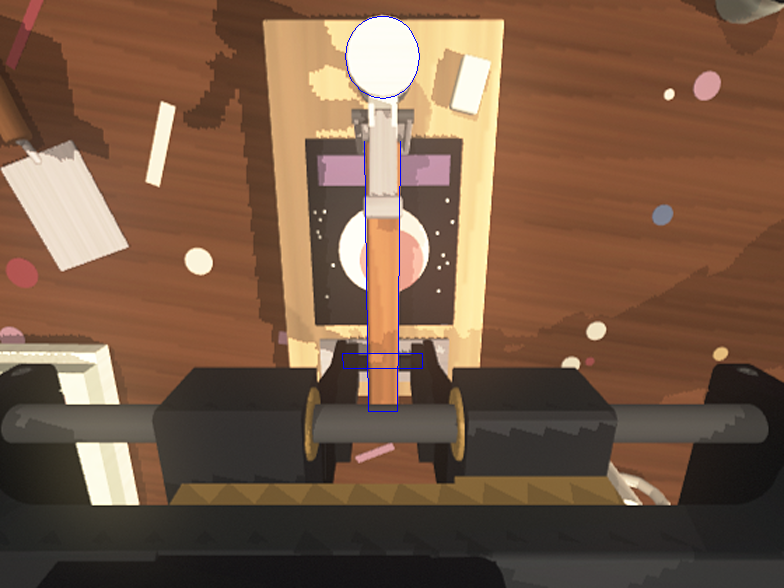

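play_rows(rows=[[[0.01,0.02,0,0,0,0,0],[0.03,0.045,0,0,0,0,0],[0.05,0.056,0,0,0,0,0],[0.06,0.056,0,0,0,0,0],[0.065,0.056,0,0,0,0,0],[0.07,0.056,0,0,0,0,0],[0.07,0.056,0,0,0,0,0]]])

```text
time_s: 14.85
position: [0.5674, -0.2313, 0.1244]
tcp_rot: [[0.0, -0.986, -0.164], [-0.0, -0.164, 0.986], [-1.0, -0.0, -0.0]]
force: [-0.1, 0.8, 0.0]
opening: 0.001
```

Run:
```python
from h import *
c=snap('wrist','w10');d=snap('side','s10'); s=read_state(); print(s['position'],s['force'],s['opening'])
cv2.imwrite('pics/s10z.png',cv2.resize(d['pixels'][140:240,220:380,::-1],None,fx=5,fy=5,interpolation=cv2.INTER_CUBIC))
```

```text
[ 0.56749186 -0.2313822   0.12510196] [ 0.28001382 -0.51244938  0.35578963] 0.006764843821031947
```

View pics/s10z.png

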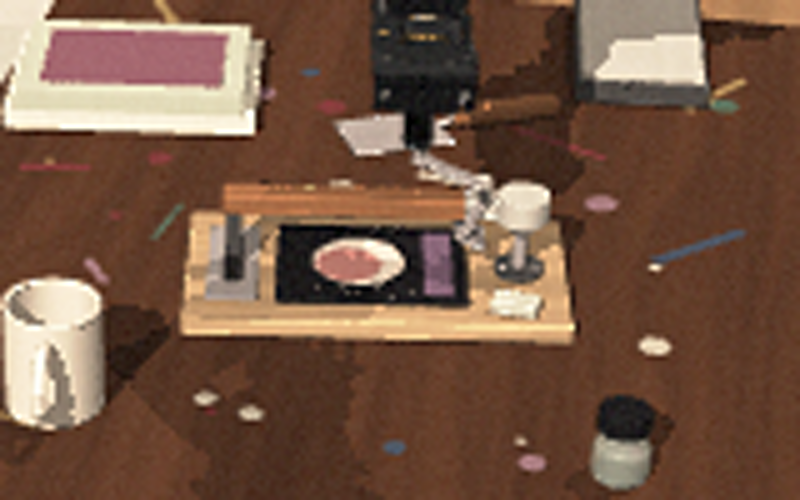

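play_rows(rows=[[[0.004,0,0,0,0,0,0],[0.008,0,0,0,0,0,0],[0.012,0,0,0,0,0,0],[0.016,0,0,0,0,0,0],[0.02,0,0,0,0,0,0],[0.023,0,0,0,0,0,0],[0.025,0,0,0,0,0,0],[0.025,0,0,0,0,0,0]]])

```text
time_s: 15.75
position: [0.5657, -0.231, 0.0989]
tcp_rot: [[-0.002, -0.987, -0.163], [0.001, -0.163, 0.987], [-1.0, 0.002, 0.001]]
force: [-0.1, -0.2, -0.0]
opening: 0.004
```

Run:
```python
from h import *
c=snap('wrist','w11');d=snap('side','s11'); s=read_state(); print(s['position'],s['force'],s['opening'])
cv2.imwrite('pics/s11z.png',cv2.resize(d['pixels'][140:240,220:380,::-1],None,fx=5,fy=5,interpolation=cv2.INTER_CUBIC))
```

```text
[ 0.56534708 -0.23080614  0.09893754] [-1.06440642 -0.05956493  0.68844281] 0.003014980792311916
```

View pics/s11z.png

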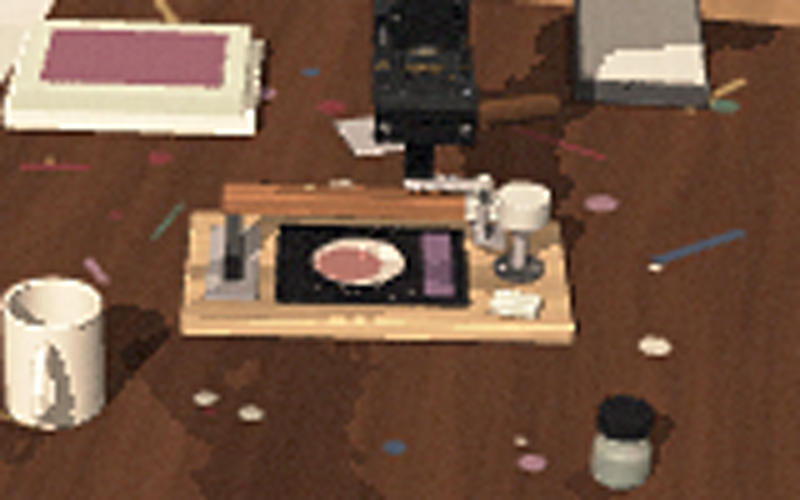

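View pics/w11.png

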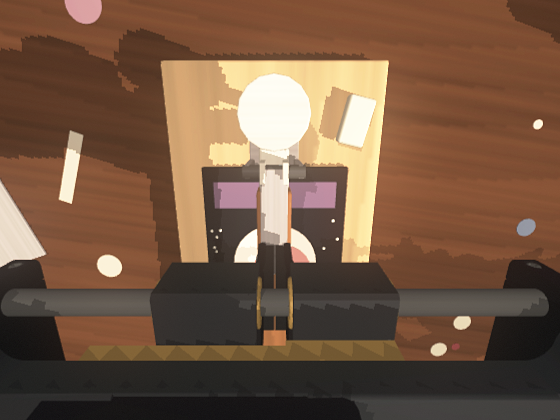

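play_rows(rows=[[[0.001,0,0,0,0,0,0],[0.002,0,0,0,0,0,0],[0.003,0,0,0,0,0,0],[0.004,0,0,0,0,0,0],[0.004,0,0,0,0,0,0],[0.004,0,0,0,0,0,0]]])

```text
time_s: 16.45
position: [0.5668, -0.2314, 0.0956]
tcp_rot: [[0.001, -0.987, -0.163], [-0.0, -0.163, 0.987], [-1.0, -0.001, -0.001]]
force: [-0.2, 0.3, 0.3]
opening: 0.004
```

play_rows(rows=[[[0.001,0,0,0,0,0,0],[0.002,0,0,0,0,0,0],[0.002,0,0,0,0,0,0],[0.002,0,0,0,0,0,0]]])

```text
time_s: 16.85
position: [0.567, -0.2316, 0.095]
tcp_rot: [[0.001, -0.987, -0.163], [-0.001, -0.163, 0.987], [-1.0, -0.001, -0.001]]
force: [-2.4, -0.3, 7.0]
opening: 0.001
```

play_rows(rows=[[[0.001,0,0,0,0,0,0],[0.002,0,0,0,0,0,0],[0.002,0,0,0,0,0,0],[0.002,0,0,0,0,0,0],[0.002,0,0,0,0,0,0]]])

```text
time_s: 17.35
position: [0.567, -0.2316, 0.0945]
tcp_rot: [[0.002, -0.987, -0.164], [-0.001, -0.164, 0.987], [-1.0, -0.001, -0.002]]
force: [-3.8, 1.8, 15.6]
opening: 0.007
```

play_rows(rows=[[[-0.005,0,0,0,0,0,0],[-0.02,0,0,0,0,0,0],[-0.05,-0.02,0,0,0,0,0],[-0.09,-0.05,0,0,0,0,0],[-0.1,-0.06,0,0,0,0,0],[-0.1,-0.06,0,0,0,0,0],[-0.1,-0.06,0,0,0,0,0],[-0.1,-0.06,0,0,0,0,0]]])

```text
time_s: 18.15
position: [0.6237, -0.2209, 0.1896]
tcp_rot: [[-0.004, -0.987, -0.163], [0.002, -0.163, 0.987], [-1.0, 0.004, 0.003]]
force: [-0.5, 0.1, 0.4]
opening: 0.003
```

Run:
```python
from h import *
c=snap('wrist','w12');d=snap('side','s12'); s=read_state(); print(s['position'],s['force'],s['opening'])
b=np.array([.4841,-.2449,.018]);a=.1642;dx=np.array([np.cos(a),np.sin(a),0]);sh=np.array([-dx[1],dx[0],0])
for n,c,k,o in(('w',c,1.4,(0,0)),('s',d,7,(250,165))):
  img=cv2.resize(c['pixels'][...,::-1],None,fx=k,fy=k,interpolation=cv2.INTER_CUBIC)
  t=np.linspace(0,2*np.pi,40)
  G=[np.c_[.021*np.cos(t),.021*np.sin(t),0*t+.066],[(.045,.011,.064),(.234,.011,.064),(.234,-.011,.064),(.045,-.011,.064)],
  [(.032+r,.008,.074) for r in (0,.062)],[(.032+r*np.cos(.1),.008,.074+r*np.sin(.1)) for r in (0,.062)]]
  for g in G:
    g=np.array(g); P=b+g[:,:1]*dx+g[:,1:2]*sh+g[:,2:]*[0,0,1]
    cv2.polylines(img,[(proj(c,P)*k).round().astype(int)],False,(255,0,0),1)
  if n=='s': r=cv2.resize(c['pixels'][...,::-1],None,fx=k,fy=k,interpolation=cv2.INTER_CUBIC)[1155:1435,1750:2450]; img=np.vstack([img[1155:1435,1750:2450],r])
  cv2.imwrite(f'pics/f12{n}.png',img)
```

```text
[ 0.62404862 -0.22115709  0.18984903] [-0.11111694  0.96702243 -0.1660642 ] 0.007818509457023429
```

View pics/f12s.png

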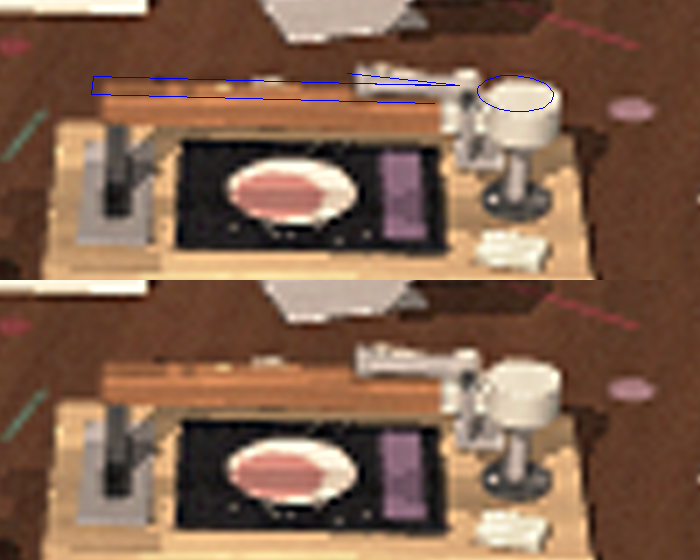

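View pics/f12w.png

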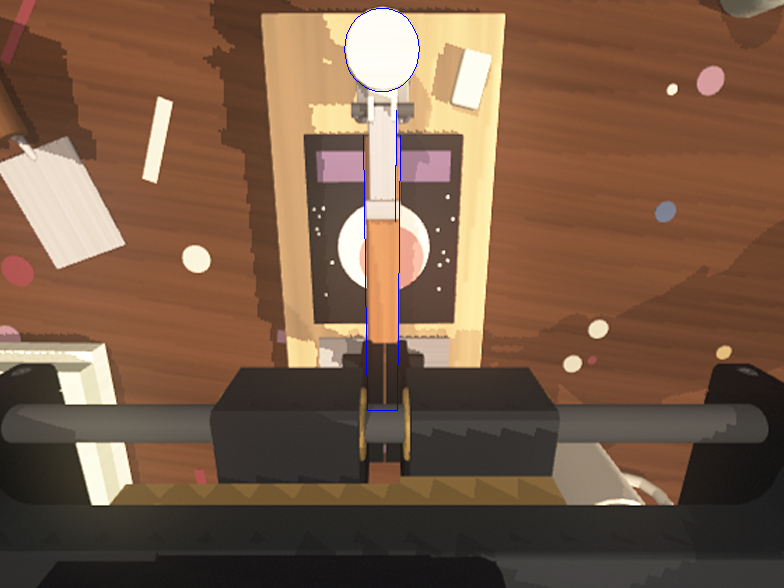

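Run:
```python
from h import *
print(hand_in())
```

```text
the job is handed in; nothing more can be done
None
```

I fitted the bar over the painting, pressed the latch lever down, backed the arm away and handed the job in at about 18 s. `hand_in()` gives no verdict, so the result below rests on my own checks.

- **Seating:** I lowered the bar until it stopped firmly where I expected, at TCP z 0.0554 m. The force and moment readings suggested both the ball and the foot were carrying load. After I let go, the wrist picture showed the socket, bar and foot within 1–2 pixels of where the fitted pose should be. The lever was still raised.
- **Latch:** I pressed the lever with the shut fingers until it stopped firmly at z 0.095 m, with about 16 N. That height puts the lever at no more than roughly 0.05 rad, inside the 0.08 limit. The last side picture shows it lying along the bar, but it is too coarse to measure the angle more exactly.
- **Other things:** The arm ended about 0.1 m above the bar, with force readings near zero. I saw no contact with the painting, and nothing else on the table looked moved in the last pictures. I did not measure the positions of the other things again.

One slip on the way: I turned the gripper 2° too far before grasping, and corrected it before closing the fingers. No check failed or disagreed.

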